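# Index the clicking table to the green mark and load the roller

## Robot

A 6-joint arm with a two-finger parallel gripper is mounted at the origin on the work surface. World frame = base frame: x ahead of the robot, y to its left, z up, the work surface at z = 0. Lengths are in mm, angles in rad, forces in N, time in s.
With the tool pointing down it reaches from about 300 to 750 mm from the base axis. Payload 8.5 kg.
Tool frame: the origin (TCP) lies at the very end of the fingers, on their centre line; the grasp point (between the pads) lies 19 mm behind it; z points along the fingers, x is the direction in which the jaws open and shut, and the axes are right-handed (so a half turn about z gives the same grasp; the last joint's range is limited). The gripper opens to 88 mm and grips with 3 to 60 N. Pads are 18 mm wide; open, the fingers measure 123 mm over their backs; the gripper's body (75 mm by 187 mm) begins 45 mm behind the grasp point.
Start: joints at [-1.499, 0.381, 1.297, -0, 1.464, -0.215], TCP at [155.581, -527.518, 238.748] pointing down, gripper open.
Joint ranges: [-3.11, 3.11], [-0.89, 2.33], [0.22, 2.48], [-1.42, 4.56], [0.17, 2.85], [-2.88, 2.88]. Speed limits (rad/s): [2.39, 2.39, 3.14, 3.14, 3.14, 3.14].

## Interface

Orientations are given as [roll, pitch, yaw] about the fixed x, y, z axes, in that order (R = Rz(yaw) Ry(pitch) Rx(roll)).
In Python, from plant import * gives the robot as it stands.
- The arm moves only by the tool send_rows, never from a script. Its argument "commands" is a list of rows, each an object of numbers: "x", "y", "z": the shift along the world's x, y, z each as a share of 0.5 m, from -1 to 1; "wx", "wy", "wz": the turn, a rotation vector about the world's x, y, z each as a share of 0.5 rad, from -1 to 1; "jaw": the closure in counts, from 0 (fully open) to 255 (shut). A call has 1 to 10 rows; each row is the pose to reach, as a shift and turn from the pose commanded when the call began; what a row does not reach only later rows make up. A row lasts 1/12 s, in which the tool goes at most 41.7 mm and 7.16 degrees, less where a joint would pass 70% of its speed; a pose out of reach is approached as far as the arm can. A call with a number of a shift or a turn outside -1 to 1 is refused whole. A call with a gripper value outside its range is refused whole. The fingers move at their own pace and stop on an object; "force" is the grip in N (left out, the last holds). Time passes only in rows, so rows that repeat a pose let the fingers close. It gives the time, the measured TCP pose, the force and the opening at its end, in the units of the state.
- state(): the state, without advancing time (a new reading comes with each control period).
- snapshot(name): name is "scene" or "top" or "wrist"; returns a dict with "pixels" (384x512x3 uint8, blue, green, red), "vfov" (degrees; the focal length in pixels is half the picture's height over the tangent of half this angle, whatever the lens; pixels are square), "cx", "cy" (the principal point, pixels), "xyz" and "attitude" of the camera in the world. Camera axes: x right, y down, z forward; pixel columns grow to the right and rows downward; lengths in mm; the calibration is good to about 2 mm. A picture is of the moment at which its call begins. There is no depth.
- hand_in(): hands the job in, once; it reports no verdict.
The state is a dict: "time": time; "joint_positions": joint angles; "joint_velocities": joint speeds; "joint_efforts": joint torques, N m; "tcp_pos": TCP position; "eef_rot": TCP orientation; "contact_force": force on the tool from outside, world axes, zero at the start; "wrist_torque": the same for the moment, N m; "gripper_width": finger opening in mm.
Only numpy, scipy, OpenCV 4.12 (cv2) and the standard library are available. Lean on these libraries where they do the work, as an engineer would, in place of code of your own. Each camera call takes 0.05 s, during which the arm holds its last target. There are 200 camera calls.

## Task

Swing the clicking round table by its upright black handle until its orange pointer has clicked home at the green mark, not the grey one. Then take the red roller out of the blue clip rack (sideways past its sprung steel jaws, it will not lift straight up) and lay it, without dropping it, in the sloping green cradle on the round table, lined up with the cradle and resting in both of its V supports. Leave the table clicked at the green mark, let go of everything, and do not disturb the other things on the bench.

Things in the scene. Friction and masses are not known exactly. Their poses are not given: they have to be found in the camera images.
- indexer: Fixed base of the round indexing table: steel bedplate 410 mm across, 12 mm thick. Origin on the table's turning axis at the work surface, z up. Black ticks on it show the click positions, every 30 degrees. The lamp's post (30 mm thick, 360 mm high) stands at x = +142, y = -119 mm in this frame.
- hood (a point): Centre of the underside of the fixed round blue hood lamp, 172 mm across, on the turning axis, 250 mm above the work surface. It overhangs the inner half of the cradle wherever that stands, so a gripper must come to the cradle leaning outwards, away from the axis, by about the cradle's slope.
- table_turn (a joint): Angle of the round table (aluminium disc 300 mm across, top at 50 mm) in rad, growing anticlockwise from above, 0 when pointer and cradle lie on the -x side of indexer; range -1.0 to 2.9. It clicks every pi/6 rad, at whole multiples, and is pulled to the nearest click from between; about 8 N at the handle takes it to the next. Starts 1 to 4 clicks anticlockwise of the green mark.
- pointer (a point): Tip of the flat orange pointer on the rim of the round table, 165 mm from the axis, 46 mm above the work surface, in line with the cradle.
- mark_green: Bright green button, 22 mm across, 4 mm high, fixed on the bedplate 190 mm from the axis at a click position. Origin under its centre. When the pointer is home at it, tip and mark are on one line from the axis, 25 mm apart seen from above.
- mark_grey: Dark grey button of the same size at the other of the two mark positions; not the goal. The two positions are those of joint values 0 and pi/6; which has the green one varies.
- handle (a point): Point to grip on the upright black round handle post (24 mm diameter, orange cap) that turns with the round table: on the post's axis, 110 mm above the work surface; the post stands from 50 to 132 mm, 165 mm from the turning axis, 60 degrees clockwise (seen from above) of the pointer.
- cradle (a point): Sloping cradle on the round table. Origin: centre of the seated roller, 105 mm from the turning axis towards the pointer, 120 mm above the work surface. x lies along the roller's place, 24 degrees above level, rising towards the axis; y level across; z square to both. Two green V supports at x = -45 and +45 mm, 16 mm wide, mouth 55 mm; between them fingers are free down to z = -34 mm.
- cradle_stop (a point): Top of the grey stop plate, 40 mm wide, 5 mm thick, at the low outer end: 77.5 mm from the cradle's origin along its -x, 4 mm above it along its z. The laid roller stays on the slope by friction or slides at most 5 mm to this stop.
- rack: Fixed blue clip rack, 150 x 100 mm, 105 mm high. Origin under its centre, x along the roller. Two clips 16 mm wide at x = -45 and +45 mm; between them fingers are free down to z = 12 mm. In each clip the roller lies on a flat seat (z = 50 mm; roller axis y = 0, z = 68 mm) against a rigid wall on its +y side, whose hook reaches over it past its middle to y = -6 mm, 2.5 mm above it.
- jaws (a point): Midway between the two sprung steel jaws that hold the roller from the rack's -y side, at the height of its axis. They yield to about 2 N in all at first, 12 N after 27 mm. Shifted 26 to 29 mm towards the rack's -y, level, the roller clears the hooks and can then be lifted straight; the jaws spring back.
- roller: Red roller with bare metal ends, a plain cylinder 140 mm long, 36 mm diameter, 0.2 to 0.42 kg. Origin at its centre, x along its axis; the two ends are alike.
- discs: Bystander: stack of pale grey discs, 92 mm across, 53 mm high. Origin under its centre.
- jar: Bystander: white jar with black cap, 68 mm across, 100 mm high. Origin under its centre.
- wrench: Bystander: steel wrench 170 mm long lying flat.
- carton: Bystander: open cardboard box 120 x 120 mm, 80 mm high. Origin under its centre.
Things that resemble listed ones, but are neither listed nor needed, are in the scene too. Several things have the shape of the rack; the one meant has the colours described above.

How it is judged (in metres and radians):
On the way, in this order (a step that is already met when the one before it is completed fails the run):
1. the pointer is clicked home at the green mark while the roller is still in the rack (horizontal distance between pointer and mark_green below 0.03 m and velocity of joint table_turn between -0.05 and 0.05 rad/s and distance of roller from where it was at the start of the episode below 0.012 m), for 0.3 s.
2. the roller is lifted out of the rack (z of roller in the frame of rack above 0.12 m), for 0.1 s.
At the end, for the whole second after the job is handed in: The pointer tip is within 30 mm of the green mark's centre seen from above (within about 5 degrees of the click), and the roller lies still in the cradle: its centre within 15 mm along the cradle and 5 mm across it and in height of the seated place, its axis within 5 degrees of the cradle's (horizontal distance between pointer and mark_green below 0.03 m and x of roller in the frame of cradle between -0.015 and 0.015 m and y of roller in the frame of cradle between -0.005 and 0.005 m and z of roller in the frame of cradle between -0.005 and 0.005 m and angle between the x axis of roller and the x axis of cradle, either way round below 0.09 rad and linear speed of roller below 0.02 m/s and velocity of joint table_turn between -0.05 and 0.05 rad/s); the robot touches nothing.
It fails at once if a bystander (discs, jar, wrench, carton) is moved more than 30 mm (distance of any of discs, jar, wrench, carton from where it was at the start of the episode above 0.03 m).
It fails at once if the roller is dropped (moves faster than 0.7 m/s while no finger touches it) (linear speed of roller above 0.7 m/s and contact force between the fingers and roller below 0.1 N).
It also fails if it takes over 72 s, if anything falls off the work surface, if the arm or the gripper's body presses on something with over 40 N, if the wrist force passes 120 N, or if a joint passes its speed limit or range.

## Working session

There is one attempt and no reset: what is moved stays moved. The work goes in short steps, Python scripts to look and compute and a tool call to move; the robot and the scene stay as the last step left them, time stands still between calls to the robot, and variables do not carry over. Pictures are saved under pics/ and viewed, about 8 in all and at most 12, crops included, and the job is handed in when it is done.

Besides the shell and the picture viewer there is one more tool, called after "Emit:" as name(argument=value, ...) on one line, values as JSON. send_rows: Moves the arm, as the interface text tells. Shift numbers are shares of 0.5 m and turn numbers shares of 0.5 rad, none past 1 either way. Its arguments: {"type":"object","properties":{"commands":{"type":"array"},"force":{"type":"number"}},"required":["commands"]}

```bash
mkdir -p pics; ls; cat > h.py <<'E'
from plant import *
import numpy as np, cv2
from scipy.spatial.transform import Rotation as Ro
def cam(n):
    s=snapshot(n); np.save(f'{n}.npy',s,allow_pickle=True); return s
def load(n): return np.load(f'{n}.npy',allow_pickle=True).item()
def Rm(s):
    a=np.array(s['attitude'],float)
    return a if a.shape==(3,3) else Ro.from_euler('xyz',a).as_matrix()
def foc(s): return s['pixels'].shape[0]/2/np.tan(np.radians(s['vfov'])/2)
def ray(s,u,v,z):
    d=Rm(s)@np.array([(u-s['cx'])/foc(s),(v-s['cy'])/foc(s),1]); c=np.array(s['xyz'],float)
    return c+d*(z-c[2])/d[2]
def proj(s,p):
    q=Rm(s).T@(np.array(p,float)-np.array(s['xyz']));return q[:2]/q[2]*foc(s)+[s['cx'],s['cy']]
E
python3 - <<'E'
from h import *
for n in('top','scene'):
    s=cam(n); print(n,s['vfov'],s['cx'],s['cy'],s['xyz'],s['attitude'])
    cv2.imwrite(f'pics/{n}0.png',cv2.resize(s['pixels'],(800,600),interpolation=cv2.INTER_CUBIC))
print(state())
E
```

```text
pics
top 53.92753608770195 254.07089596417495 190.44005375426835 [ 301.10571316   24.57501439 1227.51105445] [-2.98754199 -0.03020727 -1.54759956]
scene 45.42749079013878 254.68092634103976 195.91432783994279 [1348.16667648 -671.78503909 1084.88380189] [-2.26618818 -0.00273876  0.92522908]
{'time': 0.1, 'joint_positions': array([-1.49930362e+00,  3.81108561e-01,  1.29813866e+00,  6.24148526e-06,
        1.46359490e+00, -2.15330838e-01]), 'joint_velocities': array([ 9.72580780e-04, -4.26468841e-04, -3.24439835e-03,  9.96100082e-05,
       -1.21535390e-03,  1.92633267e-03]), 'joint_efforts': array([ 4.11520581e-03, -4.38652289e+01, -2.24913114e+01,  7.15217460e-02,
        3.41569784e-02, -5.87736690e-05]), 'tcp_pos': array([ 155.56400846, -527.2869565 ,  238.2259032 ]), 'eef_rot': array([-3.14131962e+00,  1.21929293e-03, -1.28397329e+00]), 'contact_force': array([-0.01896701, -0.83589157,  0.17525424]), 'wrist_torque': array([0.00670152, 0.00274187, 0.03335036]), 'gripper_width': 88.2689571277705}
```

View pics/top0.png

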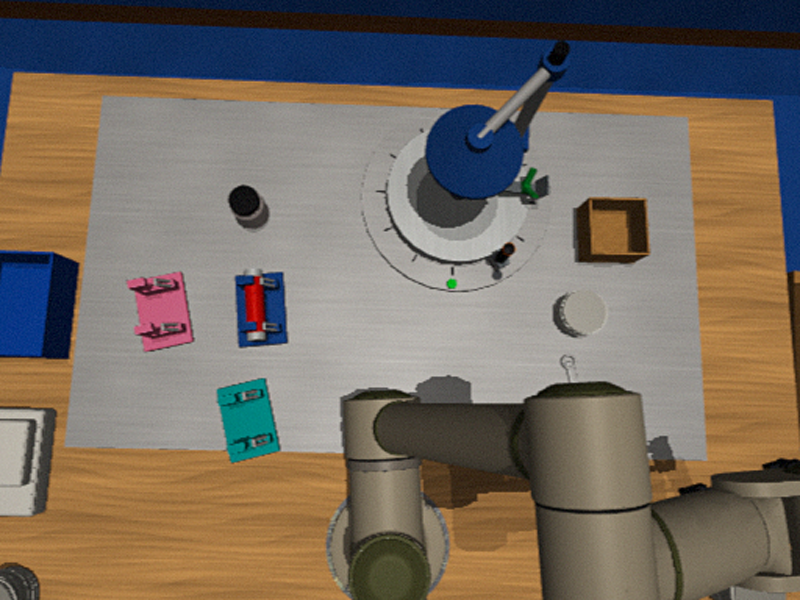

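View pics/scene0.png

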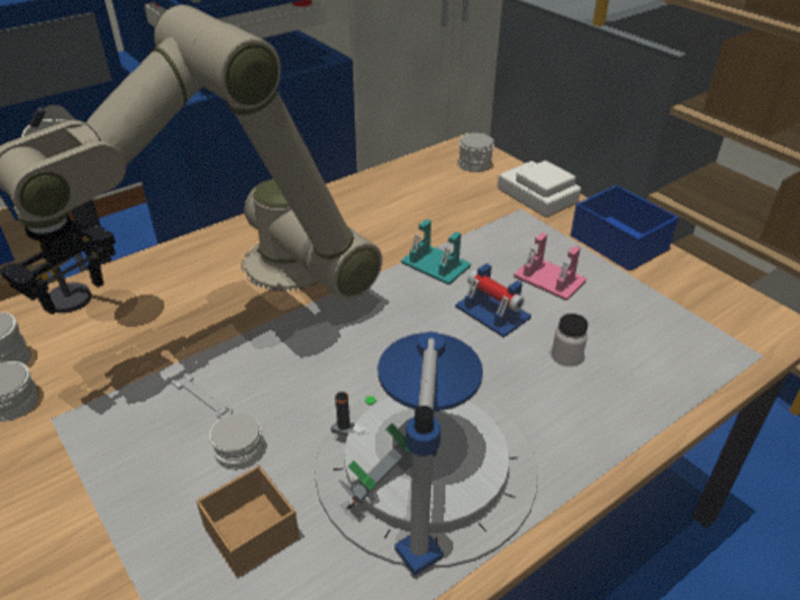

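Top view: roller in the dark-blue rack at (255,305), green mark (452,284), handle (505,252), cradle (530,185). The rack candidates are pink (160,310), teal (248,420) and blue with the red roller (262,308). I take the blue one, which matches the description, and confirm it in a crop.

```bash
cat > m.py <<'E'
from h import *
for n in('top','scene'):
    s=load(n); im=s['pixels']; hsv=cv2.cvtColor(im,cv2.COLOR_BGR2HSV); H,S,V=[hsv[...,i].astype(int) for i in range(3)]
    ms={'green':(abs(H-60)<12)&(S>120)&(V>60),'red':((H<6)|(H>174))&(S>150)&(V>70),'blue':(abs(H-112)<10)&(S>150)&(V>50),'orange':(H>6)&(H<14)&(S>150)&(V>50)}
    for k,m in ms.items():
        N,_,st,c=cv2.connectedComponentsWithStats(m.astype(np.uint8))
        for i in range(1,N):
            if 6<st[i,4]<9000 and 50<c[i][0]<460: print(n,k,c[i].round(1),st[i],[ray(s,*c[i],z)[:2].round(0).tolist() for z in (14,68,120,250)])
E
python3 m.py
python3 - <<'E'
from h import *
s=load('top');t=load('scene')
a=cv2.resize(s['pixels'][165:230,145:190],(415,600),interpolation=cv2.INTER_CUBIC)
b=cv2.resize(s['pixels'][65:190,225:355],(385,370),interpolation=cv2.INTER_CUBIC)
c=cv2.resize(t['pixels'][160:220,280:380],(385,230),interpolation=cv2.INTER_CUBIC)
cv2.imwrite('pics/c1.png',np.hstack([a,np.vstack([b,c])]))
E
```

```text
top green [339. 117.] [334 108  11  19  83] [[750.0, -289.0], [730.0, -275.0], [711.0, -262.0], [662.0, -228.0]]
top green [288.7 181.2] [286 179   6   6  30] [[524.0, -120.0], [514.0, -114.0], [505.0, -108.0], [481.0, -92.0]]
top red [163.  194.1] [156 177  14  35 306] [[470.0, 286.0], [463.0, 274.0], [455.0, 263.0], [437.0, 235.0]]
top blue [52.2  0.6] [26  0 46  3 78] [[1137.0, 708.0], [1100.0, 678.0], [1064.0, 649.0], [975.0, 575.0]]
top blue [78.4  1. ] [73  0 13  3 32] [[1140.0, 619.0], [1102.0, 592.0], [1066.0, 567.0], [977.0, 503.0]]
top blue [342.    6.5] [  86    0  426   20 4139] [[1160.0, -305.0], [1121.0, -290.0], [1085.0, -276.0], [993.0, -241.0]]
top blue [303.1  97.6] [ 273   67   65   60 2731] [[814.0, -167.0], [792.0, -159.0], [770.0, -150.0], [715.0, -130.0]]
top blue [168.2 198.6] [151 174  33  48 744] [[456.0, 268.0], [449.0, 258.0], [443.0, 247.0], [426.0, 221.0]]
scene green [236.6 255.8] [234 254   6   5  23] [[526.0, -120.0], [567.0, -148.0], [607.0, -175.0], [707.0, -242.0]]
scene green [231.8 304.4] [224 296  16  17  86] [[670.0, -239.0], [704.0, -260.0], [
[... 5967 characters left out ...]

scene blue [258.9 353.3] [257 352   4   4   9] [[838.0, -270.0], [864.0, -291.0], [889.0, -310.0], [951.0, -359.0]]
scene blue [264.3 357.3] [261 355   8   6  19] [[855.0, -266.0], [880.0, -287.0], [904.0, -306.0], [964.0, -355.0]]
scene blue [394.9 356.7] [391 355   8   4   9] [[1055.0, 3.0], [1070.0, -31.0], [1084.0, -64.0], [1120.0, -145.0]]
scene blue [396.2 365.3] [394 364   5   4  10] [[1073.0, -13.0], [1087.0, -46.0], [1100.0, -78.0], [1134.0, -158.0]]
scene blue [380.9 368.7] [380 366   3   7  10] [[1056.0, -51.0], [1071.0, -82.0], [1085.0, -113.0], [1120.0, -188.0]]
scene blue [384.  374.1] [382 373   5   3   7] [[1071.0, -56.0], [1085.0, -87.0], [1098.0, -117.0], [1132.0, -192.0]]
```

View pics/c1.png

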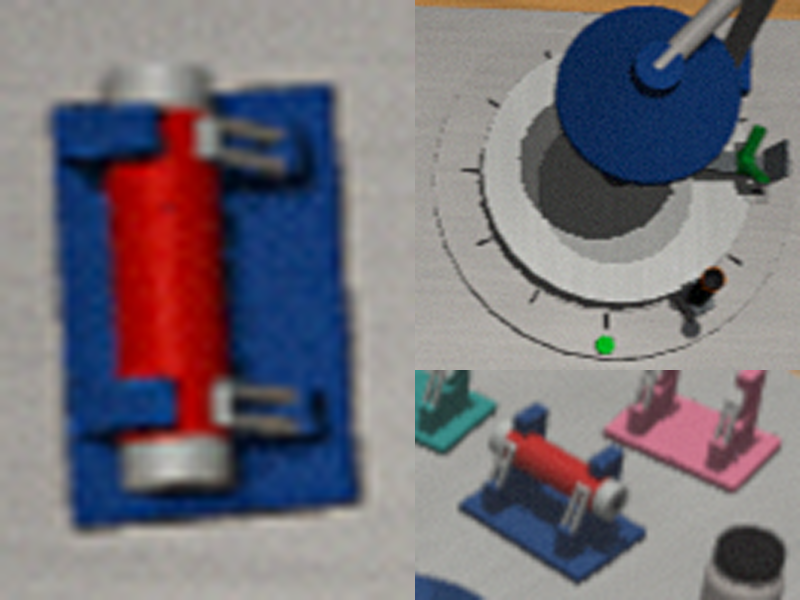

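The crop shows the blue rack holding the red roller with its jaws on the world -y side. The grey button is beside the handle (crop 690,328), about 30° anticlockwise of green, so green is joint 0. The axis is near (716,-132) and the table is about 3 clicks anticlockwise of green. I'll move above the handle.

Emit:
send_rows(commands=[{"x": 0.8, "y": 0.63, "wz": 0.5, "jaw": 0}, {"x": 0.8, "y": 0.63, "wz": 0.5, "jaw": 0}, {"x": 0.8, "y": 0.63, "wz": 0.5, "jaw": 0}, {"x": 0.8, "y": 0.63, "wz": 0.5, "jaw": 0}, {"x": 0.8, "y": 0.63, "wz": 0.5, "jaw": 0}, {"x": 0.8, "y": 0.63, "wz": 0.5, "jaw": 0}, {"x": 0.8, "y": 0.63, "wz": 0.5, "jaw": 0}, {"x": 0.8, "y": 0.63, "wz": 0.5, "jaw": 0}, {"x": 0.8, "y": 0.63, "wz": 0.5, "jaw": 0}, {"x": 0.8, "y": 0.63, "wz": 0.5, "jaw": 0}])

```text
schema error: expected keys x, y, z, wx, wy, wz, jaw
```

```bash
python3 - <<'E'
from h import *
s=load('top')
g=ray(s,288.7,181.2,14)[:2]; y=ray(s,317.9,175.8,14)[:2]; print('grey',y,'chord',np.hypot(*(y-g)))
im=s['pixels']; hsv=cv2.cvtColor(im,cv2.COLOR_BGR2HSV); m=((abs(hsv[...,0].astype(int)-112)<10)&(hsv[...,1]>150)&(hsv[...,2]>50)).astype(np.uint8)
m[:, :265]=0; m[:60]=0; m[135:]=0; m=cv2.morphologyEx(m,cv2.MORPH_OPEN,np.ones((15,15)))
c=max(cv2.findContours(m,0,1)[0],key=cv2.contourArea); (u,v),r=cv2.minEnclosingCircle(c)
print('hood px',u,v,r)
for z in(250,260,275): p=ray(s,u,v,z); print(z,p[:2],np.hypot(*(p-ray(s,u+r,v,z))[:2]))
# axis from marks: apex with both at 190
d=y-g; mid=(g+y)/2; n=np.array([-d[1],d[0]])/np.hypot(*d); n*=np.sign(n[0])
print('axis from marks',mid+n*190*np.cos(np.radians(15)))
# handle orange cap
o=(hsv[...,0]>4)&(hsv[...,0]<16)&(hsv[...,1]>140); o[:145]=0;o[175:]=0;o[:,:305]=0;o[:,345:]=0
v,u=np.nonzero(o); print('cap px',u.mean(),v.mean(),len(u),ray(s,u.mean(),v.mean(),130))
print(state()['tcp_pos'])
E
```

```text
grey [ 545.05170584 -216.73579486] chord 98.47381685904604
hood px 303.3739013671875 96.4133071899414 30.84547233581543
250 [ 717.94914388 -130.4470204 ] 85.11194962827085
260 [ 713.68480918 -128.86113516] 84.24124899280508
275 [ 707.28830714 -126.48230731] 82.93519803960642
axis from marks [ 714.01444099 -129.80118828]
cap px 324.1818181818182 159.86363636363637 22 [ 570.96611176 -212.74795092  130.        ]
[ 155.56400846 -527.2869565   238.2259032 ]
```

Emit:
send_rows(commands=[{"x": 0.82, "y": 0.64, "z": 0, "wx": 0, "wy": 0, "wz": 0.5, "jaw": 0}, {"x": 0.82, "y": 0.64, "z": 0, "wx": 0, "wy": 0, "wz": 0.5, "jaw": 0}, {"x": 0.82, "y": 0.64, "z": 0, "wx": 0, "wy": 0, "wz": 0.5, "jaw": 0}, {"x": 0.82, "y": 0.64, "z": 0, "wx": 0, "wy": 0, "wz": 0.5, "jaw": 0}, {"x": 0.82, "y": 0.64, "z": 0, "wx": 0, "wy": 0, "wz": 0.5, "jaw": 0}, {"x": 0.82, "y": 0.64, "z": 0, "wx": 0, "wy": 0, "wz": 0.5, "jaw": 0}, {"x": 0.82, "y": 0.64, "z": 0, "wx": 0, "wy": 0, "wz": 0.5, "jaw": 0}, {"x": 0.82, "y": 0.64, "z": 0, "wx": 0, "wy": 0, "wz": 0.5, "jaw": 0}, {"x": 0.82, "y": 0.64, "z": 0, "wx": 0, "wy": 0, "wz": 0.5, "jaw": 0}, {"x": 0.82, "y": 0.64, "z": 0, "wx": 0, "wy": 0, "wz": 0.5, "jaw": 0}])

```text
time: 0.93
tcp_pos: [485.3, -269.4, 238.6]
eef_rot: [3.141, 0.0, -1.034]
contact_force: [0.5, -0.7, 0.5]
gripper_width: 87.9
```

Emit:
send_rows(commands=[{"x": 0.16, "y": 0.124, "z": 0, "wx": 0, "wy": 0, "wz": 0, "jaw": 0}, {"x": 0.16, "y": 0.124, "z": 0, "wx": 0, "wy": 0, "wz": 0, "jaw": 0}, {"x": 0.16, "y": 0.124, "z": 0, "wx": 0, "wy": 0, "wz": 0, "jaw": 0}, {"x": 0.16, "y": 0.124, "z": 0, "wx": 0, "wy": 0, "wz": 0, "jaw": 0}, {"x": 0.16, "y": 0.124, "z": 0, "wx": 0, "wy": 0, "wz": 0, "jaw": 0}])

```text
time: 1.35
tcp_pos: [564.2, -208.6, 238.1]
eef_rot: [3.141, 0.001, -1.032]
contact_force: [0.7, -1.0, 0.8]
gripper_width: 88.0
```

```bash
python3 - <<'E'
from h import *
s=cam('wrist'); print(s['vfov'],s['cx'],s['cy'],s['xyz'],s['attitude']); print(state()['tcp_pos'],state()['eef_rot'])
print('predicted handle top',proj(s,[567.5,-205,132]),'green',proj(s,[525,-120,16]))
cv2.imwrite('pics/w1.png',s['pixels'])
E
```

```text
68.5221084409594 259.90185167092477 188.4490065716064 [ 635.65692718 -167.27461582  383.10810876] [ 2.82244265e+00  3.00446508e-04 -1.03180415e+00]
[ 563.57042049 -209.38068885  238.31046719] [ 3.14081059e+00  7.62013966e-04 -1.03381089e+00]
predicted handle top [257.18814867 183.23527622] green [185.96434789 151.9137823 ]
```

View pics/w1.png

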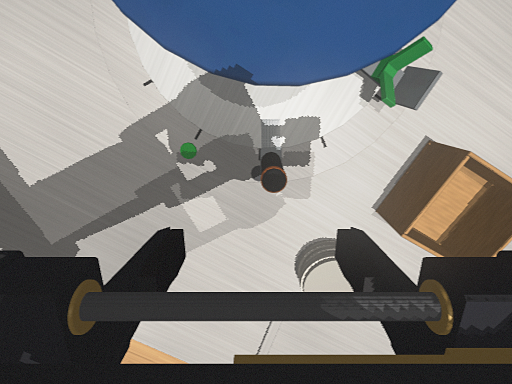

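The wrist view shows the handle cap at (273,179) and the green mark at (188,150); the mark agrees with the prediction.

```bash
python3 - <<'E'
from h import *
s=load('wrist')
im=s['pixels']; hsv=cv2.cvtColor(im,cv2.COLOR_BGR2HSV)
h=ray(s,273,179.5,132)[:2]; g=ray(s,188.5,150,16)[:2]; print('handle',h,'green',g)
A=np.array([714.5,-130])
for p in(h,g): d=p-A; print(np.hypot(*d),np.degrees(np.arctan2(d[1],d[0]))%360)
E
```

```text
handle [ 578.1578499  -215.74498697] green [ 528.99308487 -121.73360422]
161.0632940279885 212.16560928465398
185.69100371153448 177.4485238568209
```

Emit:
send_rows(commands=[{"x": 0.02, "y": -0.009, "z": 0, "wx": 0, "wy": 0, "wz": 0, "jaw": 0}, {"x": 0.02, "y": -0.009, "z": -0.07, "wx": 0, "wy": 0, "wz": 0, "jaw": 0}, {"x": 0.02, "y": -0.009, "z": -0.14, "wx": 0, "wy": 0, "wz": 0, "jaw": 0}, {"x": 0.02, "y": -0.009, "z": -0.21, "wx": 0, "wy": 0, "wz": 0, "jaw": 0}, {"x": 0.02, "y": -0.009, "z": -0.26, "wx": 0, "wy": 0, "wz": 0, "jaw": 0}, {"x": 0.02, "y": -0.009, "z": -0.294, "wx": 0, "wy": 0, "wz": 0, "jaw": 0}, {"x": 0.02, "y": -0.009, "z": -0.294, "wx": 0, "wy": 0, "wz": 0, "jaw": 0}, {"x": 0.02, "y": -0.009, "z": -0.294, "wx": 0, "wy": 0, "wz": 0, "jaw": 100}, {"x": 0.02, "y": -0.009, "z": -0.294, "wx": 0, "wy": 0, "wz": 0, "jaw": 180}, {"x": 0.02, "y": -0.009, "z": -0.294, "wx": 0, "wy": 0, "wz": 0, "jaw": 230}], force=12)

```text
time: 2.23
tcp_pos: [574.4, -214.4, 93.5]
eef_rot: [-3.14, -0.003, -1.035]
contact_force: [0.4, -0.0, -1.1]
gripper_width: 70.4
```

Emit:
send_rows(commands=[{"x": 0, "y": 0, "z": 0, "wx": 0, "wy": 0, "wz": 0, "jaw": 230}, {"x": 0, "y": 0, "z": 0, "wx": 0, "wy": 0, "wz": 0, "jaw": 230}, {"x": 0, "y": 0, "z": 0, "wx": 0, "wy": 0, "wz": 0, "jaw": 230}, {"x": 0, "y": 0, "z": 0, "wx": 0, "wy": 0, "wz": 0, "jaw": 230}, {"x": 0, "y": 0, "z": 0, "wx": 0, "wy": 0, "wz": 0, "jaw": 230}])

```text
time: 2.65
tcp_pos: [574.1, -213.6, 91.9]
eef_rot: [-3.142, -0.0, -1.034]
contact_force: [0.4, -0.4, -0.6]
gripper_width: 37.0
```

```bash
python3 - <<'E'
import numpy as np
A=np.array([714.5,-130]); a0=210.8; P=lambda a:A+164*np.array([np.cos(np.radians(a)),np.sin(np.radians(a))])
print(P(a0))
for c in range(4):
    b=a0-24*c
    for k in range(1,7 if c<3 else 6): print(c,b-4*k,((P(b-4*k)-P(b))/500).round(3).tolist(),round(-4*k/28.65,3))
E
```

```text
[ 573.6305769  -213.97502984]
0 206.8 [-0.011, 0.02] -0.14
0 202.8 [-0.021, 0.041] -0.279
0 198.8 [-0.029, 0.062] -0.419
0 194.8 [-0.035, 0.084] -0.558
0 190.8 [-0.04, 0.106] -0.698
0 186.8 [-0.044, 0.129] -0.838
1 182.8 [-0.002, 0.023] -0.14
1 178.8 [-0.002, 0.046] -0.279
1 174.8 [-0.001, 0.069] -0.419
1 170.8 [0.002, 0.091] -0.558
1 166.8 [0.006, 0.114] -0.698
1 162.8 [0.012, 0.136] -0.838
2 158.8 [0.008, 0.022] -0.14
2 154.8 [0.017, 0.043] -0.279
2 150.8 [0.027, 0.063] -0.419
2 146.8 [0.039, 0.083] -0.558
2 142.8 [0.052, 0.101] -0.698
2 138.8 [0.067, 0.119] -0.838
3 134.8 [0.016, 0.017] -0.14
3 130.8 [0.032, 0.032] -0.279
3 126.80000000000001 [0.05, 0.047] -0.419
3 122.80000000000001 [0.069, 0.06] -0.558
3 118.80000000000001 [0.089, 0.071] -0.698
```

Emit:
send_rows(commands=[{"x": 0, "y": 0, "z": 0, "wx": 0, "wy": 0, "wz": 0, "jaw": 230}, {"x": 0, "y": 0, "z": 0, "wx": 0, "wy": 0, "wz": 0, "jaw": 230}, {"x": 0, "y": 0, "z": 0, "wx": 0, "wy": 0, "wz": 0, "jaw": 230}])

```text
time: 2.9
tcp_pos: [573.7, -213.1, 91.7]
eef_rot: [3.141, 0.002, -1.034]
contact_force: [-3.3, 5.4, 3.6]
gripper_width: 23.4
```

Emit:
send_rows(commands=[{"x": -0.011, "y": 0.02, "z": 0, "wx": 0, "wy": 0, "wz": -0.14, "jaw": 230}, {"x": -0.021, "y": 0.041, "z": 0, "wx": 0, "wy": 0, "wz": -0.279, "jaw": 230}, {"x": -0.029, "y": 0.062, "z": 0, "wx": 0, "wy": 0, "wz": -0.419, "jaw": 230}, {"x": -0.035, "y": 0.084, "z": 0, "wx": 0, "wy": 0, "wz": -0.558, "jaw": 230}, {"x": -0.04, "y": 0.106, "z": 0, "wx": 0, "wy": 0, "wz": -0.698, "jaw": 230}, {"x": -0.044, "y": 0.129, "z": 0, "wx": 0, "wy": 0, "wz": -0.838, "jaw": 230}])

```text
time: 3.4
tcp_pos: [552.1, -150.8, 91.8]
eef_rot: [-3.141, -0.003, -1.457]
contact_force: [1.2, -6.8, -2.7]
gripper_width: 23.6
```

Emit:
send_rows(commands=[{"x": -0.002, "y": 0.023, "z": 0, "wx": 0, "wy": 0, "wz": -0.14, "jaw": 230}, {"x": -0.002, "y": 0.046, "z": 0, "wx": 0, "wy": 0, "wz": -0.279, "jaw": 230}, {"x": -0.001, "y": 0.069, "z": 0, "wx": 0, "wy": 0, "wz": -0.419, "jaw": 230}, {"x": 0.002, "y": 0.091, "z": 0, "wx": 0, "wy": 0, "wz": -0.558, "jaw": 230}, {"x": 0.006, "y": 0.114, "z": 0, "wx": 0, "wy": 0, "wz": -0.698, "jaw": 230}, {"x": 0.012, "y": 0.136, "z": 0, "wx": 0, "wy": 0, "wz": -0.838, "jaw": 230}])

```text
time: 3.9
tcp_pos: [557.3, -82.1, 91.8]
eef_rot: [3.14, -0.003, -1.876]
contact_force: [-4.6, -9.1, 0.9]
gripper_width: 23.6
```

Emit:
send_rows(commands=[{"x": 0.008, "y": 0.022, "z": 0, "wx": 0, "wy": 0, "wz": -0.14, "jaw": 230}, {"x": 0.017, "y": 0.043, "z": 0, "wx": 0, "wy": 0, "wz": -0.279, "jaw": 230}, {"x": 0.027, "y": 0.063, "z": 0, "wx": 0, "wy": 0, "wz": -0.419, "jaw": 230}, {"x": 0.039, "y": 0.083, "z": 0, "wx": 0, "wy": 0, "wz": -0.558, "jaw": 230}, {"x": 0.052, "y": 0.101, "z": 0, "wx": 0, "wy": 0, "wz": -0.698, "jaw": 230}, {"x": 0.067, "y": 0.119, "z": 0, "wx": 0, "wy": 0, "wz": -0.838, "jaw": 230}])

```text
time: 4.4
tcp_pos: [589.4, -22.2, 91.6]
eef_rot: [3.138, -0.006, -2.294]
contact_force: [-12.1, -4.7, 5.6]
gripper_width: 23.9
```

Emit:
send_rows(commands=[{"x": 0.016, "y": 0.017, "z": 0, "wx": 0, "wy": 0, "wz": -0.14, "jaw": 230}, {"x": 0.032, "y": 0.032, "z": 0, "wx": 0, "wy": 0, "wz": -0.279, "jaw": 230}, {"x": 0.05, "y": 0.047, "z": 0, "wx": 0, "wy": 0, "wz": -0.419, "jaw": 230}, {"x": 0.069, "y": 0.06, "z": 0, "wx": 0, "wy": 0, "wz": -0.558, "jaw": 230}, {"x": 0.089, "y": 0.071, "z": 0, "wx": 0, "wy": 0, "wz": -0.698, "jaw": 230}, {"x": 0.089, "y": 0.071, "z": 0, "wx": 0, "wy": 0, "wz": -0.698, "jaw": 230}, {"x": 0.089, "y": 0.071, "z": 0, "wx": 0, "wy": 0, "wz": -0.698, "jaw": 230}])

```text
time: 4.98
tcp_pos: [636.9, 16.2, 91.7]
eef_rot: [3.14, 0.003, -2.639]
contact_force: [5.1, 10.8, -2.5]
gripper_width: 24.1
```

Emit:
send_rows(commands=[{"x": 0, "y": 0, "z": 0, "wx": 0, "wy": 0, "wz": 0, "jaw": 0}, {"x": 0, "y": 0, "z": 0, "wx": 0, "wy": 0, "wz": 0, "jaw": 0}, {"x": 0, "y": 0, "z": 0, "wx": 0, "wy": 0, "wz": 0, "jaw": 0}, {"x": 0, "y": 0, "z": 0, "wx": 0, "wy": 0, "wz": 0, "jaw": 0}, {"x": 0, "y": 0, "z": 0, "wx": 0, "wy": 0, "wz": 0, "jaw": 0}, {"x": 0, "y": 0, "z": 0, "wx": 0, "wy": 0, "wz": 0, "jaw": 0}, {"x": 0, "y": 0, "z": 0.07, "wx": 0, "wy": 0, "wz": 0, "jaw": 0}, {"x": 0, "y": 0, "z": 0.14, "wx": 0, "wy": 0, "wz": 0, "jaw": 0}, {"x": 0, "y": 0, "z": 0.2, "wx": 0, "wy": 0, "wz": 0, "jaw": 0}, {"x": 0, "y": 0, "z": 0.25, "wx": 0, "wy": 0, "wz": 0, "jaw": 0}])

```text
time: 5.82
tcp_pos: [636.2, 13.7, 219.4]
eef_rot: [-3.14, 0.002, -2.64]
contact_force: [-0.5, -0.8, -0.1]
gripper_width: 87.3
```

```bash
python3 - <<'E'
from h import *
a=cam('scene'); b=cam('wrist')
print(b['xyz'],b['attitude'],state()['tcp_pos'])
A=np.array([714.5,-130]); 
for n,s in(('scene',a),('wrist',b)):
  for p,l in(([714.5-165*.9986,-130+165*.052,46],'pointer'),([525,-120,16],'green'),(list(A+165*np.array([np.cos(np.radians(117)),np.sin(np.radians(117))]))+[132],'handle')): print(n,l,proj(s,p).round(0))
c=cv2.resize(a['pixels'][220:370,200:360],(640,600),interpolation=cv2.INTER_CUBIC); cv2.imwrite('pics/c2.png',c)
E
```

```text
[676.63083179 -58.17794556 369.88501272] [ 2.82994949  0.0080462  -2.63958114] [637.36846296  13.56904817 221.55087058]
scene pointer [240. 253.]
scene green [236. 255.]
scene handle [295. 231.]
wrist pointer [392. 103.]
wrist green [397. 114.]
wrist handle [258. 196.]
```

View pics/c2.png

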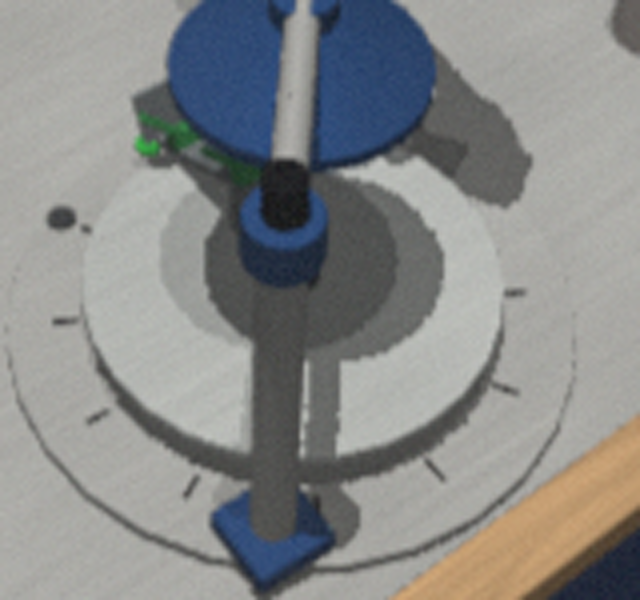

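The cradle now points at the green mark (crop 147,147), with the grey one at (62,217). The pointer itself is hidden in this view, so I'll use the wrist image.

```bash
python3 - <<'E'
from h import *
s=load('wrist'); im=s['pixels']; hsv=cv2.cvtColor(im,cv2.COLOR_BGR2HSV);H,S,V=[hsv[...,i].astype(int) for i in range(3)]
for k,m in (('or',(H>4)&(H<20)&(S>120)&(V>40)),('gr',(abs(H-60)<12)&(S>120))):
    N,_,st,c=cv2.connectedComponentsWithStats(m.astype(np.uint8))
    for i in range(1,N):
        if st[i,4]>15: print(k,c[i],st[i],ray(s,*c[i],46)[:2],ray(s,*c[i],132)[:2])
cv2.imwrite('pics/w2.png',im)
E
```

```text
or [ 3.21686747 15.32128514] [  0   0  11  45 249] [945.41163564  -1.31054491] [874.0432542  -16.41033731]
or [259.41758242 186.35164835] [245 180  26  26  91] [630.49569945  32.49763959] [642.745792    8.4208839]
or [246.9375 200.5625] [244 195   8  11  16] [635.10713265  55.88091042] [646.13276825  25.59528055]
or [ 80.68583162 308.22997947] [ 68 280  34  55 487] [764.29140298 311.7615699 ] [741.0152129  213.53288663]
or [425.72222222 288.66666667] [421 285  11   7  18] [363.2162483   50.98477474] [446.43607361  21.99919783]
or [444.78947368 301.36842105] [438 290  15  25 114] [327.15830642  54.66143893] [419.95246484  24.69961086]
or [441.42211055 323.95477387] [426 311  27  24 199] [305.94891123  87.10890296] [404.3747226   48.53141872]
or [452.75714286 354.1       ] [444 348  18  14  70] [255.25902469 122.25272503] [367.14433579  74.34363056]
or [472.02479339 353.24793388] [457 348  31  16 121] [231.71098199 107.18044897] [349.84891854  63.27344071]
or [500.75675676 352.40540541] [494 349  14   8  37] [196.18512862  85.42107721] [323.75611477  47.29175516]
or [488.10416667 356.8
[... 1012 characters left out ...]
0805827 175.42100863] [418.37316421 113.39433475]
or [404.46511628 359.37209302] [398 355  14   9  43] [310.91688499 165.15025385] [408.02356851 105.85073582]
or [426.65 358.45] [418 355  17   9  40] [283.36571499 147.63676831] [387.78795967  92.9875419 ]
or [440.29411765 359.47058824] [436 355  10   9  17] [264.47136771 139.31124634] [373.91055915  86.87266525]
or [447.15789474 359.73684211] [443 357   9   7  19] [255.26968182 134.74274005] [367.15216318  83.51721769]
or [503.03703704 359.96296296] [496 357  14   7  27] [182.96094138  94.67541243] [314.04329749  54.08882068]
gr [391.61946903  81.06757844] [ 363   53   63   70 1243] [ 563.32538542 -139.66177035] [ 593.41096519 -118.02566909]
```

View pics/w2.png

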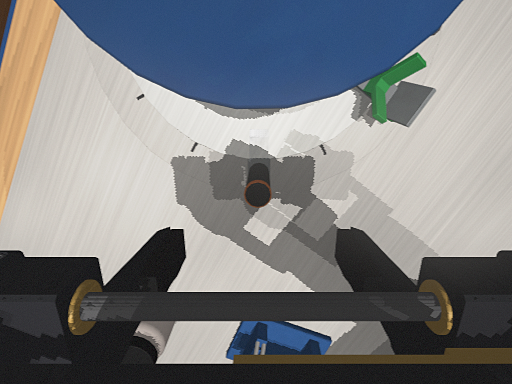

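Handle cap at (258,194) against (258,196) predicted for home: clicked at green. On to the rack.

Emit:
send_rows(commands=[{"x": -0.04, "y": 0.06, "z": 0.03, "wx": 0, "wy": 0, "wz": 0.2, "jaw": 0}, {"x": -0.35, "y": 0.52, "z": 0.03, "wx": 0, "wy": 0, "wz": 1, "jaw": 0}, {"x": -0.35, "y": 0.52, "z": 0.03, "wx": 0, "wy": 0, "wz": 1, "jaw": 0}, {"x": -0.35, "y": 0.52, "z": 0.03, "wx": 0, "wy": 0, "wz": 1, "jaw": 0}, {"x": -0.35, "y": 0.52, "z": 0.03, "wx": 0, "wy": 0, "wz": 1, "jaw": 0}, {"x": -0.35, "y": 0.52, "z": 0.03, "wx": 0, "wy": 0, "wz": 1, "jaw": 0}, {"x": -0.35, "y": 0.52, "z": 0.03, "wx": 0, "wy": 0, "wz": 1, "jaw": 0}, {"x": -0.35, "y": 0.52, "z": 0.03, "wx": 0, "wy": 0, "wz": 1, "jaw": 0}, {"x": -0.35, "y": 0.52, "z": 0.03, "wx": 0, "wy": 0, "wz": 1, "jaw": 0}, {"x": -0.35, "y": 0.52, "z": 0.03, "wx": 0, "wy": 0, "wz": 1, "jaw": 0}])

```text
time: 6.75
tcp_pos: [460.2, 274.6, 231.2]
eef_rot: [3.141, -0.001, -2.138]
contact_force: [-0.1, -0.8, 0.6]
gripper_width: 88.1
```

Emit:
send_rows(commands=[{"x": -0.01, "y": 0, "z": 0, "wx": 0, "wy": 0, "wz": 1, "jaw": 0}, {"x": -0.01, "y": 0, "z": 0, "wx": 0, "wy": 0, "wz": 1, "jaw": 0}, {"x": -0.01, "y": 0, "z": 0, "wx": 0, "wy": 0, "wz": 1, "jaw": 0}, {"x": -0.01, "y": 0, "z": 0, "wx": 0, "wy": 0, "wz": 1, "jaw": 0}, {"x": -0.01, "y": 0, "z": 0, "wx": 0, "wy": 0, "wz": 1, "jaw": 0}, {"x": -0.01, "y": 0, "z": 0, "wx": 0, "wy": 0, "wz": 1, "jaw": 0}])

```text
time: 7.25
tcp_pos: [456.6, 272.9, 231.3]
eef_rot: [3.141, -0.0, -1.645]
contact_force: [0.3, -0.9, 0.3]
gripper_width: 88.2
```

```bash
python3 - <<'E'
from h import *
s=cam('wrist'); print(state()['tcp_pos'],state()['eef_rot'],s['xyz'])
print('pred roller ends',proj(s,[530,272,68]),proj(s,[390,276,68]))
cv2.imwrite('pics/w3.png',s['pixels'])
im=s['pixels']; hsv=cv2.cvtColor(im,cv2.COLOR_BGR2HSV);H,S,V=[hsv[...,i].astype(int) for i in range(3)]
m=((H<6)|(H>174))&(S>150)&(V>60)
N,L,st,c=cv2.connectedComponentsWithStats(m.astype(np.uint8))
i=1+st[1:,4].argmax(); print(st[i]); r=cv2.minAreaRect(np.argwhere(L==i)[:,::-1].astype(np.float32)); print(r)
v,u=np.nonzero(L==i)
for row in range(v.min(),v.max()+1,8): x=u[v==row]; print(row,x.min(),x.max(),end=' | ')
E
```

```text
[456.54394085 273.07131389 231.37509162] [ 3.14112379e+00 -3.57202162e-04 -1.64526968e+00] [539.37128684 266.43144052 376.35876328]
pred roller ends [255.02594516 105.29102759] [260.9406015  226.26498434]
[ 233  117   47   99 2234]
((257.16522216796875, 167.4923553466797), (99.26297760009766, 31.200944900512695), 79.2156982421875)
117 257 259 | 125 255 262 | 133 256 266 | 141 242 268 | 149 238 269 | 157 240 270 | 165 241 272 | 173 244 273 | 181 245 275 | 189 247 276 | 197 248 278 | 205 250 277 | 213 271 277 |
```

View pics/w3.png

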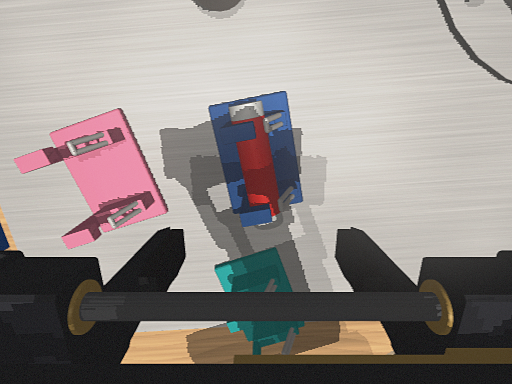

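```bash
python3 - <<'E'
from h import *
s=load('wrist'); t=load('top')
def yaw(a,b): d=a-b; return np.degrees(np.arctan2(d[1],d[0]))
P=[ray(s,(a+b)/2,v,70)[:2] for v,a,b in((149,238,269),(165,241,272),(181,245,275),(197,248,278))]
print('roller line',np.round(P,1),yaw(P[0],P[-1]))
c=[ray(s,u,v,10)[:2] for u,v in((209,107),(286,92),(301,207),(232,221))]; print('plate',np.round(c,1),yaw(c[1],c[2]),yaw(c[0],c[1])-90)
a=[ray(t,145+u/9.22,165+v/9.23,70)[:2] for u,v in((166,180),(176,370))]; print('top roller line',np.round(a,1),yaw(*a))
e=[ray(t,145+u/9.22,165+v/9.23,68)[:2] for u,v in((157,66),(178,492))]; print('top ends',np.round(e,1),yaw(*e), np.hypot(*(e[0]-e[1])),(e[0]+e[1])/2)
b=[ray(t,145+u/9.22,165+v/9.23,10)[:2] for u,v in((52,105),(333,87),(358,497),(75,527))]; print('top plate',np.round(b,1),yaw(b[1],b[2]),yaw(b[0],b[3]),yaw(b[0],b[1])-90, np.mean(b,0))
E
```

```text
roller line [[484.4 277.3]
 [466.3 275.4]
 [447.5 272.9]
 [428.  270.8]] 6.487546298054063
plate [[530.5 330.6]
 [541.1 233.8]
 [387.4 219.7]
 [373.2 318.3]] 5.229410727143884 6.254902406984073
top roller line [[492.4 275.6]
 [428.6 268.5]] 6.3802962988847
top ends [[531.6 281.4]
 [388.3 265.8]] 6.202505302975366 144.1369886105818 [459.92807669 273.61711437]
top plate [[528.  330.2]
 [537.4 231.9]
 [392.5 215.6]
 [379.6 312.7]] 6.422981116654368 6.753120420229758 5.429016285821504 [459.36715696 272.57766892]
```

Emit:
send_rows(commands=[{"x": 0.006, "y": 0.001, "z": 0, "wx": 0, "wy": 0, "wz": 0.2, "jaw": 0}, {"x": 0.006, "y": 0.001, "z": -0.06, "wx": 0, "wy": 0, "wz": 0.368, "jaw": 0}, {"x": 0.006, "y": 0.001, "z": -0.12, "wx": 0, "wy": 0, "wz": 0.368, "jaw": 0}, {"x": 0.006, "y": 0.001, "z": -0.18, "wx": 0, "wy": 0, "wz": 0.368, "jaw": 0}, {"x": 0.006, "y": 0.001, "z": -0.24, "wx": 0, "wy": 0, "wz": 0.368, "jaw": 0}, {"x": 0.006, "y": 0.001, "z": -0.29, "wx": 0, "wy": 0, "wz": 0.368, "jaw": 0}, {"x": 0.006, "y": 0.001, "z": -0.33, "wx": 0, "wy": 0, "wz": 0.368, "jaw": 0}, {"x": 0.006, "y": 0.001, "z": -0.36, "wx": 0, "wy": 0, "wz": 0.368, "jaw": 0}, {"x": 0.006, "y": 0.001, "z": -0.36, "wx": 0, "wy": 0, "wz": 0.368, "jaw": 0}])

```text
time: 8.05
tcp_pos: [458.0, 273.5, 48.9]
eef_rot: [3.136, -0.001, -1.46]
contact_force: [-0.4, -1.0, -0.2]
gripper_width: 88.1
```

Emit:
send_rows(commands=[{"x": 0, "y": 0, "z": 0, "wx": 0, "wy": 0, "wz": 0, "jaw": 200}, {"x": 0, "y": 0, "z": 0, "wx": 0, "wy": 0, "wz": 0, "jaw": 200}, {"x": 0, "y": 0, "z": 0, "wx": 0, "wy": 0, "wz": 0, "jaw": 200}, {"x": 0, "y": 0, "z": 0, "wx": 0, "wy": 0, "wz": 0, "jaw": 200}, {"x": 0, "y": 0, "z": 0, "wx": 0, "wy": 0, "wz": 0, "jaw": 200}, {"x": 0, "y": 0, "z": 0, "wx": 0, "wy": 0, "wz": 0, "jaw": 200}, {"x": 0, "y": 0, "z": 0, "wx": 0, "wy": 0, "wz": 0, "jaw": 200}, {"x": 0, "y": 0, "z": 0, "wx": 0, "wy": 0, "wz": 0, "jaw": 200}], force=10)

```text
time: 8.72
tcp_pos: [459.0, 274.4, 51.9]
eef_rot: [-3.141, 0.0, -1.456]
contact_force: [-2.4, 5.1, 1.5]
gripper_width: 36.9
```

Emit:
send_rows(commands=[{"x": 0, "y": 0, "z": 0, "wx": 0, "wy": 0, "wz": 0, "jaw": 255}, {"x": 0, "y": 0, "z": 0, "wx": 0, "wy": 0, "wz": 0, "jaw": 255}, {"x": 0, "y": 0, "z": 0, "wx": 0, "wy": 0, "wz": 0, "jaw": 255}, {"x": 0.001, "y": -0.012, "z": 0, "wx": 0, "wy": 0, "wz": 0, "jaw": 255}, {"x": 0.003, "y": -0.024, "z": 0, "wx": 0, "wy": 0, "wz": 0, "jaw": 255}, {"x": 0.004, "y": -0.036, "z": 0, "wx": 0, "wy": 0, "wz": 0, "jaw": 255}, {"x": 0.005, "y": -0.046, "z": 0, "wx": 0, "wy": 0, "wz": 0, "jaw": 255}, {"x": 0.006, "y": -0.055, "z": 0, "wx": 0, "wy": 0, "wz": 0, "jaw": 255}, {"x": 0.006, "y": -0.055, "z": 0, "wx": 0, "wy": 0, "wz": 0, "jaw": 255}, {"x": 0.006, "y": -0.055, "z": 0, "wx": 0, "wy": 0, "wz": 0, "jaw": 255}], force=45)

```text
time: 9.55
tcp_pos: [462.1, 247.4, 52.2]
eef_rot: [-3.141, 0.002, -1.456]
contact_force: [-1.8, 5.8, 4.5]
gripper_width: 34.8
```

Emit:
send_rows(commands=[{"x": 0.0, "y": -0.001, "z": 0.01, "wx": 0, "wy": 0, "wz": 0, "jaw": 255}, {"x": 0.0, "y": -0.001, "z": 0.02, "wx": 0, "wy": 0, "wz": 0, "jaw": 255}, {"x": 0.0, "y": -0.001, "z": 0.03, "wx": 0, "wy": 0, "wz": 0, "jaw": 255}, {"x": 0.0, "y": -0.001, "z": 0.03, "wx": 0, "wy": 0, "wz": 0, "jaw": 255}])

```text
time: 9.88
tcp_pos: [461.9, 246.5, 67.2]
eef_rot: [-3.142, 0.001, -1.456]
contact_force: [-1.9, 3.7, -0.2]
gripper_width: 35.1
```

Emit:
send_rows(commands=[{"x": 0, "y": 0, "z": 0.03, "wx": 0, "wy": 0, "wz": 0, "jaw": 255}, {"x": 0, "y": 0, "z": 0.07, "wx": 0, "wy": 0, "wz": 0, "jaw": 255}, {"x": 0, "y": 0, "z": 0.11, "wx": 0, "wy": 0, "wz": 0, "jaw": 255}, {"x": 0, "y": 0, "z": 0.16, "wx": 0, "wy": 0, "wz": 0, "jaw": 255}, {"x": 0, "y": 0, "z": 0.21, "wx": 0, "wy": 0, "wz": 0, "jaw": 255}, {"x": 0, "y": 0, "z": 0.26, "wx": 0, "wy": 0, "wz": 0, "jaw": 255}, {"x": 0, "y": 0, "z": 0.3, "wx": 0, "wy": 0, "wz": 0, "jaw": 255}, {"x": 0, "y": 0, "z": 0.3, "wx": 0, "wy": 0, "wz": 0, "jaw": 255}, {"x": 0, "y": 0, "z": 0.3, "wx": 0, "wy": 0, "wz": 0, "jaw": 255}])

```text
time: 10.63
tcp_pos: [462.0, 246.0, 216.2]
eef_rot: [-3.141, -0.0, -1.456]
contact_force: [0.6, 0.4, -5.6]
gripper_width: 34.8
```

```bash
python3 - <<'E'
from h import *
s=cam('wrist'); t=cam('top'); print(state()['tcp_pos'],state()['contact_force'])
cv2.imwrite('pics/w4.png',np.hstack([cv2.resize(s['pixels'][100:384,100:420],(480,426)),cv2.resize(t['pixels'][140:240,110:185],(320,426))]))
E
```

```text
[461.3633964  245.91627839 214.78041456] [ 0.32008907  0.40699081 -3.86496935]
```

View pics/w4.png

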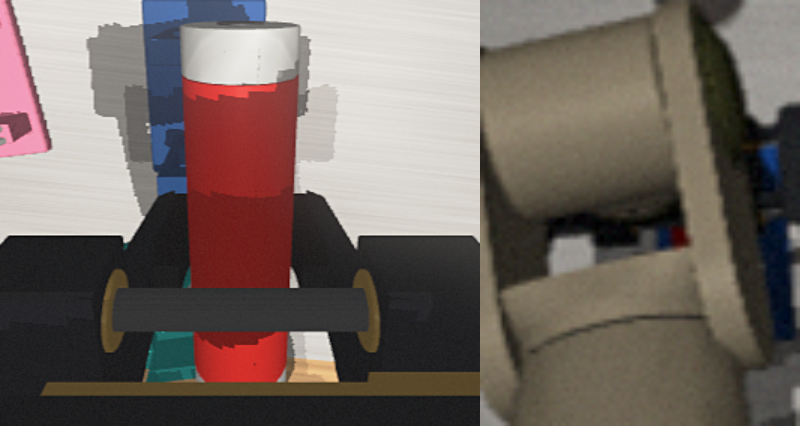

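```bash
python3 - <<'E'
from h import *
s=load('wrist'); im=s['pixels']
T=np.array([461.4,245.9,214.8]); ya=-1.456; ax=np.array([-np.sin(ya),np.cos(ya)]) # along roller, toward +x
for v,dz in((100+30/1.5,18),(100+22/1.5,-18)):
    p=ray(s,260,v,T[2]+19+dz)[:2]; print(p,'along',(p-T[:2])@ax)
print(ax, im[108:124,258].tolist())
E
```

```text
[535.58923319 253.76926268] along 74.60230928476926
[535.32230119 253.6931717 ] along 74.32841840170205
[0.99341813 0.11454436] [[115, 87, 75], [116, 87, 77], [115, 88, 76], [116, 88, 76], [119, 90, 76], [121, 90, 77], [66, 71, 75], [82, 81, 83], [127, 123, 126], [99, 102, 103], [103, 106, 108], [156, 160, 161], [235, 239, 241], [229, 233, 234], [227, 231, 232], [224, 229, 230]]
```

Roller held squarely, about 3 mm off centre along its axis. Moving to the front of the cradle.

Emit:
send_rows(commands=[{"x": 0.01, "y": -0.05, "z": 0.02, "wx": 0, "wy": 0, "wz": -0.05, "jaw": 255}, {"x": 0.02, "y": -0.12, "z": 0.04, "wx": 0, "wy": 0, "wz": -0.1, "jaw": 255}, {"x": 0.037, "y": -0.19, "z": 0.04, "wx": 0, "wy": 0, "wz": -0.15, "jaw": 255}, {"x": 0.037, "y": -0.27, "z": 0.04, "wx": 0, "wy": 0, "wz": -0.2, "jaw": 255}, {"x": 0.037, "y": -0.35, "z": 0.04, "wx": 0, "wy": 0, "wz": -0.25, "jaw": 255}, {"x": 0.037, "y": -0.43, "z": 0.04, "wx": 0, "wy": 0, "wz": -0.3, "jaw": 255}, {"x": 0.037, "y": -0.51, "z": 0.04, "wx": 0, "wy": 0, "wz": -0.334, "jaw": 255}, {"x": 0.037, "y": -0.59, "z": 0.04, "wx": 0, "wy": 0, "wz": -0.334, "jaw": 255}, {"x": 0.037, "y": -0.66, "z": 0.04, "wx": 0, "wy": 0, "wz": -0.334, "jaw": 255}, {"x": 0.037, "y": -0.728, "z": 0.04, "wx": 0, "wy": 0, "wz": -0.334, "jaw": 255}])

```text
time: 11.57
tcp_pos: [479.6, -119.6, 234.9]
eef_rot: [3.138, 0.001, -1.624]
contact_force: [0.7, -0.1, -2.5]
gripper_width: 34.5
```

Emit:
send_rows(commands=[{"x": 0, "y": 0, "z": 0, "wx": -0.01, "wy": -0.18, "wz": 0, "jaw": 255}, {"x": 0, "y": 0, "z": 0, "wx": -0.02, "wy": -0.36, "wz": 0, "jaw": 255}, {"x": 0, "y": 0, "z": 0, "wx": -0.03, "wy": -0.54, "wz": 0, "jaw": 255}, {"x": 0, "y": 0, "z": 0, "wx": -0.04, "wy": -0.72, "wz": 0, "jaw": 255}, {"x": 0, "y": 0, "z": 0, "wx": -0.044, "wy": -0.836, "wz": 0, "jaw": 255}, {"x": 0, "y": 0, "z": 0, "wx": -0.044, "wy": -0.836, "wz": 0, "jaw": 255}, {"x": 0, "y": 0, "z": 0, "wx": -0.044, "wy": -0.836, "wz": 0, "jaw": 255}])

```text
time: 12.15
tcp_pos: [479.7, -117.6, 235.5]
eef_rot: [-2.727, 0.001, -1.624]
contact_force: [-0.5, 0.0, -3.9]
gripper_width: 34.7
```

```bash
python3 - <<'E'
from h import *
st=state(); R=Ro.from_euler('xyz',st['eef_rot']).as_matrix(); print(st['tcp_pos'],'\nx',R[:,0],'z',R[:,2],st['joint_positions'])
s=cam('wrist'); t=cam('top')
A=np.array([715,-130]); er=np.array([-.9986,.0523])
for r,z in((146,102),(64,138),(105,120)): print(r,proj(s,list(A+r*er)+[z]),proj(t,list(A+r*er)+[z]))
cv2.imwrite('pics/w5.png',np.hstack([cv2.resize(s['pixels'],(512,384)),cv2.resize(t['pixels'][60:252,230:370],(280,384))]))
E
```

```text
[ 479.71475418 -117.61225674  235.50174276] 
x [-0.05301832 -0.99859303 -0.00101408] z [ 0.40216587 -0.02042267 -0.91533902] [-0.59011748  0.13141306  1.72662596  0.25920561  0.93889297  0.91670857]
146 [259.58652779 148.40375097] [292.9114352  161.68093024]
64 [259.5110085   57.69746839] [296.11317757 132.38468183]
105 [259.55058246 105.22978974] [294.4963549  147.17876368]
```

View pics/w5.png

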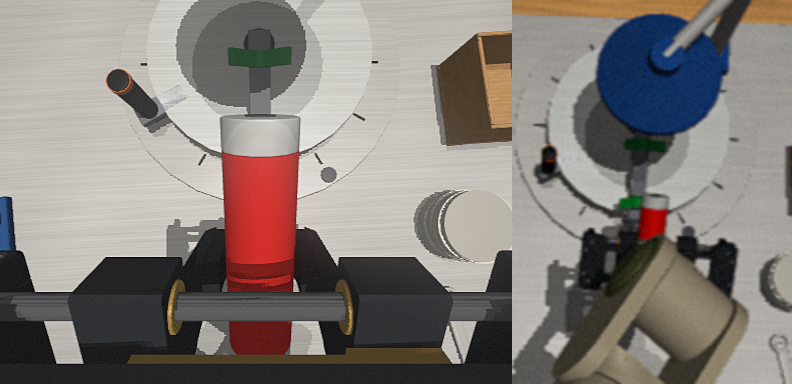

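The inner V support appears at (260,57) against (259.5,58) predicted, and the roller is in line at column 260. Going in under the hood.

Emit:
send_rows(commands=[{"x": 0, "y": 0, "z": -0.06, "wx": 0, "wy": 0, "wz": 0, "jaw": 255}, {"x": 0, "y": 0, "z": -0.12, "wx": 0, "wy": 0, "wz": 0, "jaw": 255}, {"x": 0.01, "y": -0.001, "z": -0.181, "wx": 0, "wy": 0, "wz": 0, "jaw": 255}, {"x": 0.05, "y": -0.003, "z": -0.181, "wx": 0, "wy": 0, "wz": 0, "jaw": 255}, {"x": 0.09, "y": -0.006, "z": -0.181, "wx": 0, "wy": 0, "wz": 0, "jaw": 255}, {"x": 0.13, "y": -0.008, "z": -0.181, "wx": 0, "wy": 0, "wz": 0, "jaw": 255}, {"x": 0.17, "y": -0.01, "z": -0.181, "wx": 0, "wy": 0, "wz": 0, "jaw": 255}, {"x": 0.21, "y": -0.012, "z": -0.181, "wx": 0, "wy": 0, "wz": 0, "jaw": 255}, {"x": 0.231, "y": -0.012, "z": -0.181, "wx": 0, "wy": 0, "wz": 0, "jaw": 255}, {"x": 0.231, "y": -0.012, "z": -0.181, "wx": 0, "wy": 0, "wz": 0, "jaw": 255}])

```text
time: 13.08
tcp_pos: [598.3, -123.6, 145.5]
eef_rot: [-2.723, -0.0, -1.622]
contact_force: [-0.4, 0.3, -3.8]
gripper_width: 34.8
```

```bash
python3 - <<'E'
from h import *
st=state(); print(st['tcp_pos'],st['contact_force'])
s=cam('wrist')
A=np.array([715,-130]); er=np.array([-.9986,.0523])
for r,z in((64,138),(174,93)): print(r,proj(s,list(A+r*er)+[z]))
p=s['pixels'];hsv=cv2.cvtColor(p,cv2.COLOR_BGR2HSV)
m=((abs(hsv[...,0].astype(int)-60)<14)&(hsv[...,1]>100)).astype(np.uint8)
N,_,q,c=cv2.connectedComponentsWithStats(m); print([(c[i].round(1).tolist(),q[i].tolist()) for i in range(1,N) if q[i,4]>30])
cv2.imwrite('pics/w6.png',p)
E
```

```text
[ 598.26128552 -123.57853755  145.53282403] [-0.36092024  0.27307923 -3.78160842]
64 [259.79967074 158.28345512]
174 [259.48564197 316.27199031]
[([215.7, 150.1], [210, 142, 11, 25, 124])]
```

View pics/w6.png

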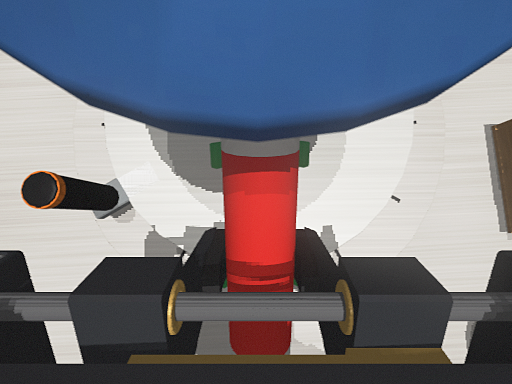

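Emit:
send_rows(commands=[{"x": 0.008, "y": 0, "z": -0.02, "wx": 0, "wy": 0, "wz": 0, "jaw": 255}, {"x": 0.016, "y": -0.001, "z": -0.04, "wx": 0, "wy": 0, "wz": 0, "jaw": 255}, {"x": 0.022, "y": -0.001, "z": -0.055, "wx": 0, "wy": 0, "wz": 0, "jaw": 255}, {"x": 0.026, "y": -0.001, "z": -0.065, "wx": 0, "wy": 0, "wz": 0, "jaw": 255}, {"x": 0.029, "y": -0.001, "z": -0.072, "wx": 0, "wy": 0, "wz": 0, "jaw": 255}, {"x": 0.029, "y": -0.001, "z": -0.072, "wx": 0, "wy": 0, "wz": 0, "jaw": 255}, {"x": 0.029, "y": -0.001, "z": -0.072, "wx": 0, "wy": 0, "wz": 0, "jaw": 255}])

```text
time: 13.72
tcp_pos: [610.5, -124.2, 110.1]
eef_rot: [-2.723, -0.0, -1.623]
contact_force: [-2.0, -0.4, -3.4]
gripper_width: 35.0
```

Emit:
send_rows(commands=[{"x": 0.001, "y": 0, "z": -0.003, "wx": 0, "wy": 0, "wz": 0, "jaw": 255}, {"x": 0.002, "y": 0, "z": -0.006, "wx": 0, "wy": 0, "wz": 0, "jaw": 255}, {"x": 0.003, "y": 0, "z": -0.008, "wx": 0, "wy": 0, "wz": 0, "jaw": 255}, {"x": 0.003, "y": 0, "z": -0.008, "wx": 0, "wy": 0, "wz": 0, "jaw": 255}, {"x": 0.003, "y": 0, "z": -0.008, "wx": 0, "wy": 0, "wz": 0, "jaw": 255}])

```text
time: 14.13
tcp_pos: [612.1, -124.2, 106.3]
eef_rot: [-2.723, -0.0, -1.623]
contact_force: [0.3, 0.2, -3.3]
gripper_width: 34.8
```

Emit:
send_rows(commands=[{"x": 0.001, "y": 0, "z": -0.002, "wx": 0, "wy": 0, "wz": 0, "jaw": 255}, {"x": 0.002, "y": 0, "z": -0.004, "wx": 0, "wy": 0, "wz": 0, "jaw": 255}, {"x": 0.002, "y": 0, "z": -0.005, "wx": 0, "wy": 0, "wz": 0, "jaw": 255}, {"x": 0.002, "y": 0, "z": -0.005, "wx": 0, "wy": 0, "wz": 0, "jaw": 255}, {"x": 0.002, "y": 0, "z": -0.005, "wx": 0, "wy": 0, "wz": 0, "jaw": 255}])

```text
time: 14.55
tcp_pos: [613.2, -124.3, 104.0]
eef_rot: [-2.722, -0.0, -1.623]
contact_force: [0.8, -0.1, -1.5]
gripper_width: 35.0
```

Emit:
send_rows(commands=[{"x": 0.001, "y": 0, "z": -0.002, "wx": 0, "wy": 0, "wz": 0, "jaw": 255}, {"x": 0.001, "y": 0, "z": -0.003, "wx": 0, "wy": 0, "wz": 0, "jaw": 255}, {"x": 0.001, "y": 0, "z": -0.003, "wx": 0, "wy": 0, "wz": 0, "jaw": 255}, {"x": 0.001, "y": 0, "z": -0.003, "wx": 0, "wy": 0, "wz": 0, "jaw": 255}])

```text
time: 14.88
tcp_pos: [613.5, -124.3, 103.5]
eef_rot: [-2.722, -0.001, -1.622]
contact_force: [-8.1, -0.2, 10.2]
gripper_width: 34.7
```

Seated with about 13 N; easing the grip, then opening.

Emit:
send_rows(commands=[{"x": 0, "y": 0, "z": 0, "wx": 0, "wy": 0, "wz": 0, "jaw": 255}, {"x": 0, "y": 0, "z": 0, "wx": 0, "wy": 0, "wz": 0, "jaw": 255}, {"x": 0, "y": 0, "z": 0, "wx": 0, "wy": 0, "wz": 0, "jaw": 255}], force=5)

```text
time: 15.13
tcp_pos: [613.9, -124.5, 103.0]
eef_rot: [-2.721, -0.001, -1.623]
contact_force: [-3.6, -0.5, 5.1]
gripper_width: 35.8
```

Emit:
send_rows(commands=[{"x": 0, "y": 0, "z": 0, "wx": 0, "wy": 0, "wz": 0, "jaw": 120}, {"x": 0, "y": 0, "z": 0, "wx": 0, "wy": 0, "wz": 0, "jaw": 80}, {"x": 0, "y": 0, "z": 0, "wx": 0, "wy": 0, "wz": 0, "jaw": 40}, {"x": 0, "y": 0, "z": 0, "wx": 0, "wy": 0, "wz": 0, "jaw": 30}, {"x": 0, "y": 0, "z": 0, "wx": 0, "wy": 0, "wz": 0, "jaw": 30}, {"x": 0, "y": 0, "z": 0, "wx": 0, "wy": 0, "wz": 0, "jaw": 30}, {"x": 0, "y": 0, "z": 0, "wx": 0, "wy": 0, "wz": 0, "jaw": 30}])

```text
time: 15.72
tcp_pos: [613.5, -124.1, 102.2]
eef_rot: [-2.723, -0.0, -1.623]
contact_force: [0.2, -0.3, -0.3]
gripper_width: 77.5
```

Emit:
send_rows(commands=[{"x": -0.009, "y": 0, "z": 0.02, "wx": 0, "wy": 0, "wz": 0, "jaw": 30}, {"x": -0.018, "y": 0.001, "z": 0.04, "wx": 0, "wy": 0, "wz": 0, "jaw": 30}, {"x": -0.031, "y": 0.002, "z": 0.07, "wx": 0, "wy": 0, "wz": 0, "jaw": 30}, {"x": -0.049, "y": 0.003, "z": 0.11, "wx": 0, "wy": 0, "wz": 0, "jaw": 30}, {"x": -0.11, "y": 0.006, "z": 0.14, "wx": 0, "wy": 0, "wz": 0, "jaw": 0}, {"x": -0.18, "y": 0.009, "z": 0.18, "wx": 0, "wy": 0, "wz": 0, "jaw": 0}, {"x": -0.25, "y": 0.01, "z": 0.22, "wx": 0, "wy": 0, "wz": 0, "jaw": 0}, {"x": -0.27, "y": 0.01, "z": 0.24, "wx": 0, "wy": 0, "wz": 0, "jaw": 0}, {"x": -0.27, "y": 0.01, "z": 0.24, "wx": 0, "wy": 0, "wz": 0, "jaw": 0}])

```text
time: 16.47
tcp_pos: [477.2, -119.2, 225.6]
eef_rot: [-2.718, -0.003, -1.624]
contact_force: [0.4, -0.0, 1.0]
gripper_width: 88.1
```

```bash
python3 - <<'E'
from h import *
st=state(); print(st['tcp_pos'],st['contact_force'])
s=cam('wrist'); t=cam('top'); c=cam('scene')
A=np.array([715,-130]); er=np.array([-.9986,.0523]); 
def P(x,z): # cradle frame x,z
    o=np.array([*(A+105*er),120.]); cx=np.array([*(-er*.9135),.4067]); cz=np.array([*(er*.4067),.9135]); return o+x*cx+z*cz
for n,q in(('w',s),('t',t)):
  for x,z in((-70,18),(70,18),(-70,-18),(70,0)): print(n,x,z,proj(q,P(x,z)).round(1))
print('pointer',proj(s,[*(A+165*er),46]).round(1),'green',proj(s,[525,-120,16]).round(1),'handle',proj(s,[715+165*np.cos(np.radians(117)),-130+165*np.sin(np.radians(117)),132]).round(1))
a=cv2.resize(c['pixels'][215:345,205:335],(380,380),interpolation=cv2.INTER_CUBIC)
cv2.imwrite('pics/w7.png',np.hstack([s['pixels'][:380,120:500],a]))
E
```

```text
[ 477.15332714 -119.24457361  225.6496273 ] [ 0.42866382 -0.02531026  0.99688393]
w -70 18 [257.3 172.7]
w 70 18 [257.   15.7]
w -70 -18 [257.5 164.6]
w 70 0 [257.1  21.1]
t -70 18 [292.6 170.9]
t 70 18 [297.7 124.5]
t -70 -18 [291.5 168.5]
t 70 0 [297.1 123.9]
pointer [257.6 171.7] green [257.7 194.1] handle [109.2  72.7]
```

View pics/w7.png

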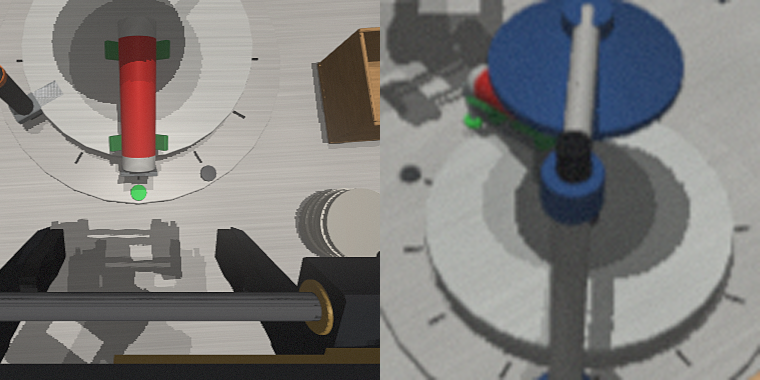

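The roller lies in both V supports (rows 48 and 142, centred at column about 258). Its ends are at rows 16 and 172, as predicted for the seated place, with the green mark (258,193) on its line. The gripper is clear, so I'm handing in.

```bash
python3 -c "
from plant import *
print(hand_in())"
```

```text
the job is handed in; nothing more can be done
None
```

I swung the table clockwise by its handle, three clicks, until it was home at the green mark. I then gripped the red roller, slid it 27 mm sideways out of the clips and lifted it. It went into the cradle from outside the hood with the tool leaning outwards. I eased the grip before letting go and backed the gripper off. The job was handed in at about 16.6 s on the robot's clock, and no verdict is reported.

What the last checks showed:
- **Table:** after release, the handle cap was 2 px from where it should be when home. In the last picture the green mark lay on the roller's line. I never saw the pointer tip directly: it was hidden under the cradle and roller, so "home" rests on the handle, cradle and mark.
- **Roller:** it rests in both V supports. Its ends and centre line were within about 1–2 px of the predicted seated position.
- **Gripper:** it was open and about 130 mm clear, with about 1 N measured at the wrist.
- **Bystanders:** nothing was touched on purpose. The carton and discs looked undisturbed in the last picture, but I did not measure any of the four.

One reading disagreed: before the swing, the handle stood about 4° further anticlockwise than its click position. It made no difference to the result.

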